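# Secure the shakers in the travel caddy

## Task

Pack the salt shakers for the road: slide the caddy's retainer fully back to its stop, stand the loose shaker upright in the channel beside the two that are already there, and let go of it. Then slide the retainer up until it presses the whole row snugly against the end stop, so that the retainer stays pressed on the row when you let go and nothing rattles; a light push (about 10 N on the row) is right, never a hard squeeze.

Things in the scene. Friction and masses are not known exactly. Their poses are not given: they have to be found in the camera images.
- caddy: Fixed steel caddy, base plate 94 mm (x) by 340 mm (y) by 4 mm thick. Origin: centre of its underside, on the worktop. A straight channel 50 mm wide runs along its y axis at x = 0, between two side rails whose tops are 16 mm above the worktop; the channel floor is 4 mm above the worktop. The end stop is at the +y end, the retainer at the -y end.
- end_plate (a point): Centre of the front of the end stop's fixed plate (62 mm wide, its top 66 mm above the worktop), at caddy y = +157 mm, 33 mm above the worktop. In front of it, on a stud, stands the end stop's own rubber pad (46 mm wide, 8 to 58 mm above the worktop), on which the row comes to rest: its face is 7 to 42 mm in front of this plate, set differently each time and not reported, and it does not yield.
- retainer (a joint): Position of the sliding retainer along the caddy's +y axis, m. 0 = fully back at its stop, grows towards the end stop (limit 0.13). The retainer's flat rubber pad face is at caddy y = -50 mm + joint value. It stays where it is left: rubbing resistance about 5 N; the pads hardly yield, so drawing the retainer back by as little as half a millimetre loses its pressure on the row.
- retainer_handle (a point): Grip point on the retainer's upright black handle, a square post 18 mm by 18 mm (sides parallel to the caddy's x and y), standing free from 32 mm to 105 mm above the worktop; the point is 82 mm above the worktop on the post's axis, 48 mm behind (-y of) the pad face. The carriage plate under it is 94 mm wide with its top 26 mm above the worktop; the pad's plate rises to 64 mm.
- shaker_a_mid (a point): Salt shaker, white faceted body (about 40 mm across, grip it there, between 10 and 55 mm above its base) with a round top, 81 mm tall, 0.13 kg. Point at its centre half-way up (40.5 mm above its base), z axis up. Stands in the channel nearest to the end stop, not touching it.
- shaker_b_mid (a point): An equal salt shaker, standing in the channel between shaker a and the retainer. Same point.
- shaker_c_mid (a point): An equal salt shaker, the loose one, standing on the worktop to the left or right of the caddy. Same point (40.5 mm above its base).
- retainer_pad (a point): Centre of the retainer's rubber pad face (44 mm wide, from 8 to 58 mm above the worktop), which bears on the row; the point is 33 mm above the worktop; same axes as the caddy.
Not all that is in view belongs to the job. Leave any orange look-alike of the part that bears shaker_c_mid alone.

How it is judged (in metres and radians):
On the way, in this order (a step that is already met when the one before it is completed fails the run):
1. the retainer is fully back at its stop (within 6 mm) (value of joint retainer below 0.006 m), for 0.1 s.
2. the third shaker stands upright in the channel between the others and the retainer, let go (x of shaker_c_mid in the frame of caddy between -0.015 and 0.015 m and y of shaker_c_mid in the frame of caddy between -0.045 and 0.145 m and z of shaker_c_mid in the frame of caddy below 0.05 m and angle between shaker_c_mid's own z axis and vertical below 0.12 rad and contact force between the fingers and shaker_c below 0.1 N and linear speed of shaker_c below 0.02 m/s), for 0.2 s.
At the end, for the whole second after the job is handed in: All three shakers stand upright (within 7 degrees) in the channel, in one row; with the robot clear, the retainer is at rest and still presses on the row with more than 1 N, and the row presses on the end stop with more than 0.5 N (x of shaker_a_mid in the frame of caddy between -0.015 and 0.015 m and y of shaker_a_mid in the frame of caddy between 0 and 0.145 m and z of each of shaker_a_mid, shaker_b_mid, shaker_c_mid in the frame of caddy below 0.05 m and angle between each of shaker_a_mid, shaker_b_mid, shaker_c_mid's own z axis and vertical below 0.12 rad and x of shaker_b_mid in the frame of caddy between -0.015 and 0.015 m and y of shaker_b_mid in the frame of caddy between 0 and 0.145 m and x of shaker_c_mid in the frame of caddy between -0.015 and 0.015 m and y of shaker_c_mid in the frame of caddy between 0 and 0.145 m and contact force between retainer_c0 and anything else above 1 N and contact force between stop_pad_c0 and anything else above 0.5 N and velocity of joint retainer between -0.005 and 0.005 m/s); the robot touches nothing.
It fails at once if the row is squeezed against the end stop with more than 30 N (contact force between stop_pad_c0 and anything else above 30 N).
It fails at once if a shaker is tipped over (angle between any of shaker_a_mid, shaker_b_mid, shaker_c_mid's own z axis and vertical above 0.7 rad).
It also fails if it takes over 59 s, if anything falls off the work surface, if the arm or the gripper's body presses on something with over 40 N, if the wrist force passes 120 N, or if a joint passes its speed limit or range.

## Robot

A 6-joint arm with a two-finger parallel gripper is mounted at the origin on a cart in front of the work surface, level with it; the furniture and walls round the work are solid. World frame = base frame: x ahead of the robot, y to its left, z up, the work surface at z = 0. Lengths are in mm, angles in rad, forces in N, time in s.
With the tool pointing down it reaches from about 350 to 925 mm from the base axis. Payload 6.4 kg.
Tool frame: the origin (TCP) lies at the very end of the fingers, on their centre line; the grasp point (between the pads) lies 19 mm behind it (bot.tcp_to_grasp is the distance from the TCP to the grasp point, in mm); z points along the fingers, y is the direction in which the jaws open and shut (so a half turn about z gives the same grasp; the last joint's range is limited). The gripper opens to 85 mm and grips with 20 to 120 N. Pads are 22 mm wide; open, the fingers measure 114 mm over their backs; the gripper's body (76 mm by 85 mm) begins 54 mm behind the grasp point. The pads swing forward as they close: fully open they stand 13 mm farther back than shut.
Start: joints at [-1.392, 0.245, 1.558, -0, 1.339, -0.174], TCP at [224.598, -609.975, 231.29] pointing down, gripper open.
Joint ranges: [-3.13, 3.13], [-1.02, 2.26], [0.13, 2.54], [-0.95, 4.09], [0.21, 2.88], [-2.74, 2.74]. Speed limits (rad/s): [2.57, 2.57, 3.14, 3.14, 3.14, 3.14].

## Interface

Orientations are given as [roll, pitch, yaw] about the fixed x, y, z axes, in that order (R = Rz(yaw) Ry(pitch) Rx(roll)).
In Python, from bench import telemetry, capture, get_calibration, bot, nets gives the robot as it stands. The module is installed in compiled form; this text tells all that it offers.
- The arm moves only by the shell command python3 -m creep 'ROWS' [FORCE]. ROWS is a JSON object of lists of equal length, an entry for each row: "gripper": the finger opening in m, from 0 to 0.0854; "linear": the shift along the tool's x, y, z in m, a list of three; "rotation": the turn, a rotation vector about the tool's x, y, z in degrees, a list of three. A call has exactly 5 rows; each row is the pose to reach, as a shift and turn from the pose commanded when the call began, along the tool's axes at that moment; what a row does not reach only later rows make up. A row lasts 1/10 s, in which the tool goes at most 50 mm and 8.59 degrees, less where a joint would pass 70% of its speed; a pose out of reach is approached as far as the arm can. A call with a gripper value outside its range is refused whole. The fingers move at their own pace and stop on an object; FORCE is the grip in N (left out, the last holds). Time passes only in rows, so rows that repeat a pose let the fingers close, or fill a call up. It gives the time, the measured TCP pose, the force and the opening at its end, in the units of the state.
- telemetry.state(): the state, without advancing time (a new reading comes with each control period).
- capture(name): name is "scene" or "top" or "wrist"; returns (picture, depth): 384x512x3 uint8, blue, green, red; 384x512 float32, mm along the optical axis (not along the pixel's ray), 0 where there is no reading.
- get_calibration(name): a dict with "camera_matrix" (3x3 intrinsics, pixels), "camera_from_world" (4x4, takes a point from world to camera coordinates). Camera axes: x right, y up, looking along -z (the intrinsics and any distortion apply to the point x, -y, -z); pixel columns grow to the right and rows downward; lengths in mm; the calibration is good to about 2 mm. A picture is of the moment at which its call begins: read the wrist's pose just before it. get_calibration takes no time and is no camera call; for the wrist camera it gives the pose at the moment of the call.
- bot.job_done(): hands the job in, once; it reports no verdict.
Trained networks look in the newest picture that a camera, given by its name, has taken for a name from the list of things; names that differ only in an ending like _2 or _b are one class to them, and where a whole thing is asked for, a point or a joint stands for the part that bears it (a point fixed in the world has none). Each returns a list of dicts, best first, with "p" (0 to 1); they miss things now and then, are a little off and sometimes report something else, mostly with a low value. They report only what shows in the picture. A call takes as long as a camera call. They do not tell look-alikes from the thing itself.
- nets.look_for(camera, target): "location" ([x, y, z] in mm, in world coordinates, good to about 4 mm: the middle of the surface that is visible of it).
- nets.regions_of(camera, target): "pixels" (384x512 bool, what is visible of it).
The state is a dict: "clock": time; "qpos": joint angles; "joint_vel": joint speeds; "tau": joint torques, N m; "ee_pos": TCP position; "ee_rot": TCP orientation; "contact_force": force on the tool from outside, world axes, zero at the start; "moment": the same for the moment, N m; "grip_width": finger opening in mm.
Only numpy, scipy, OpenCV 4.12 (cv2) and the standard library are available. Lean on these libraries where they do the work, as an engineer would, in place of code of your own. Each camera call takes 0.05 s, during which the arm holds its last target.

## Working session

There is one attempt and no reset: what is moved stays moved. The work goes in short steps, Python scripts to look and compute and a shell command to move; the robot and the scene stay as the last step left them, time stands still between calls to the robot, and variables do not carry over. Pictures are saved under pics/ and viewed, and the job is handed in when it is done.

```bash
mkdir -p pics; ls
cat > h.py <<'E'
import numpy as np, cv2
from bench import telemetry, capture, get_calibration, bot, nets
def deproj(cam,px,d,cal=None):
    c=cal or get_calibration(cam);K=np.array(c["camera_matrix"]);T=np.array(c["camera_from_world"])
    u,v=px;x=(u-K[0,2])/K[0,0]*d;y=(v-K[1,2])/K[1,1]*d
    return (np.linalg.inv(T)@np.array([x,-y,-d,1]))[:3]
def cloud(cam,dep):
    c=get_calibration(cam);K=np.array(c["camera_matrix"]);T=np.array(c["camera_from_world"])
    v,u=np.mgrid[:dep.shape[0],:dep.shape[1]]
    P=np.stack([(u-K[0,2])/K[0,0]*dep,-(v-K[1,2])/K[1,1]*dep,-dep,np.ones_like(dep)],-1)
    return (P@np.linalg.inv(T).T)[...,:3]
def proj(cam,p):
    c=get_calibration(cam);K=np.array(c["camera_matrix"]);T=np.array(c["camera_from_world"])
    q=T@np.array([*p,1]);x,y,z=q[0],-q[1],-q[2]
    return K[0,0]*x/z+K[0,2],K[1,1]*y/z+K[1,2]
E
python3 - <<'E'
from h import *
s=telemetry.state();print(s)
for c in["scene","top"]:
    i,d=capture(c);cv2.imwrite(f"pics/{c}0.png",i);np.save(f"{c}d.npy",d)
    for t in["shaker_c_mid","retainer_handle","caddy","retainer_pad","end_plate"]:
        print(c,t,[(np.round(r["location"]).tolist(),round(r["p"],2)) for r in nets.look_for(c,t)])
E
```

```text
pics
{'clock': 0.0, 'qpos': array([-1.39210545e+00,  2.45853650e-01,  1.55901489e+00, -3.82258712e-06,
        1.33870034e+00, -1.74081273e-01]), 'joint_vel': array([ 0.00023597,  0.00096609,  0.00103518,  0.00080633,  0.00020002,
       -0.00032006]), 'tau': array([ 1.88091632e-03, -4.29513109e+01, -3.26121140e+01,  2.89505192e-05,
        5.48030177e-03,  1.17297847e-05]), 'ee_pos': array([ 224.49044001, -609.40693614,  230.1545378 ]), 'ee_rot': array([-3.13964565e+00, -3.38626594e-04,  3.52772708e-01]), 'contact_force': array([-0.6307037 ,  0.62524073,  0.61248631]), 'moment': array([ 0.02182257, -0.00371691, -0.0171585 ]), 'grip_width': 85.3578248294407}
scene shaker_c_mid [([462.0, 287.0, 40.0], 0.94), ([466.0, 366.0, 45.0], 0.87), ([431.0, 456.0, 42.0], 0.69)]
scene retainer_handle [([503.0, -25.0, 24.0], 0.81)]
scene caddy [([504.0, 9.0, 16.0], 0.88)]
scene retainer_pad [([508.0, -22.0, 28.0], 0.58)]
scene end_plate [([507.0, 9.0, 13.0], 0.86)]
top shaker_c_mid [([469.0, 273.0, 69.0], 0.55), ([472.0, 354.0, 68.0], 0.46)]
top retainer_handle [([516.0, -31.0, 27.0], 0.85), ([469.0, 353.0, 67.0], 0.62)]
top caddy [([515.0, -16.0, 13.0], 0.86)]
top retainer_pad [([513.0, -28.0, 26.0], 0.81)]
top end_plate [([515.0, -14.0, 11.0], 0.81)]
```

View pics/scene0.png

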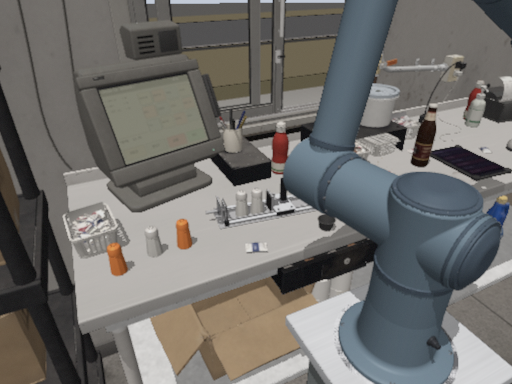

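View pics/top0.png

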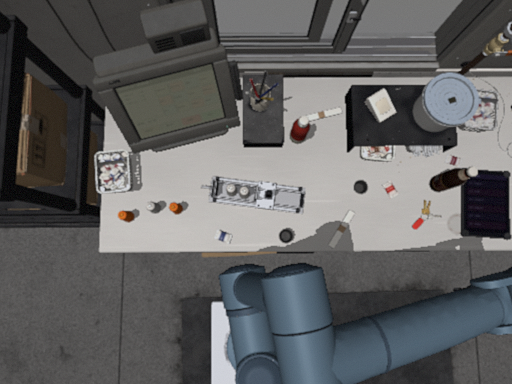

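Run:
```python
from h import *
i=cv2.imread("pics/top0.png");d=np.load("topd.npy")
a=cv2.resize(i[165:225,195:315],None,fx=6,fy=6,interpolation=cv2.INTER_CUBIC)
b=cv2.resize(i[190:235,105:195],None,fx=8,fy=8,interpolation=cv2.INTER_CUBIC)[:220]
cv2.imwrite("pics/crop0.png",np.vstack([a,b[:, :720]]))
P=cloud("top",d)
for n,(u,v) in dict(w=(153,206),o1=(125,215),o2=(175,208)).items(): print(n,P[v,u].round())
# height map around caddy
sub=P[165:225,195:315]
np.set_printoptions(linewidth=250)
m=(P[...,2]>60)&(P[...,0]>440)&(P[...,0]<580)&(P[...,1]>-160)&(P[...,1]<160)
n,l,st,ce=cv2.connectedComponentsWithStats(m.astype(np.uint8))
for k in range(1,n):
    q=P[l==k]; print(st[k][4],q.mean(0).round(1),q[:,2].max().round(1),ce[k].round(1))
m=(abs(P[...,2]-16)<5)&(P[...,0]>440)&(P[...,0]<590)&(P[...,1]>-190)&(P[...,1]<190)
q=P[m][:,:2]; r=cv2.minAreaRect(q.astype(np.float32));print(r)
print(cv2.fitLine(q.astype(np.float32),cv2.DIST_L2,0,.01,.01).T)
```

```text
w [476. 352.  77.]
o1 [445. 445.  80.]
o2 [467. 276.  85.]
24 [542.3 154.6  65.7] 69.4 [211.9 186.7]
1 [559.3 140.9  61.7] 61.7 [216. 182.]
3 [545.5 139.7  60.7] 61.2 [216.3 186. ]
75 [534.   87.8  80.6] 91.0 [231.1 188.3]
71 [524.2  43.5  80.9] 91.3 [244.1 191.1]
22 [520.7   1.9  65. ] 72.8 [256.3 192.7]
1 [531.6 144.3  60.4] 60.4 [215. 190.]
36 [514.6 -40.5  99.8] 113.5 [269.1 193. ]
1 [520.7 140.5  63.4] 63.4 [216. 193.]
((520.7177124023438, -2.4093170166015625), (332.4360046386719, 91.77872467041016), 82.3211441040039)
[[ 1.313814e-01  9.913319e-01  5.191972e+02 -1.311516e+01]]
```

View pics/crop0.png

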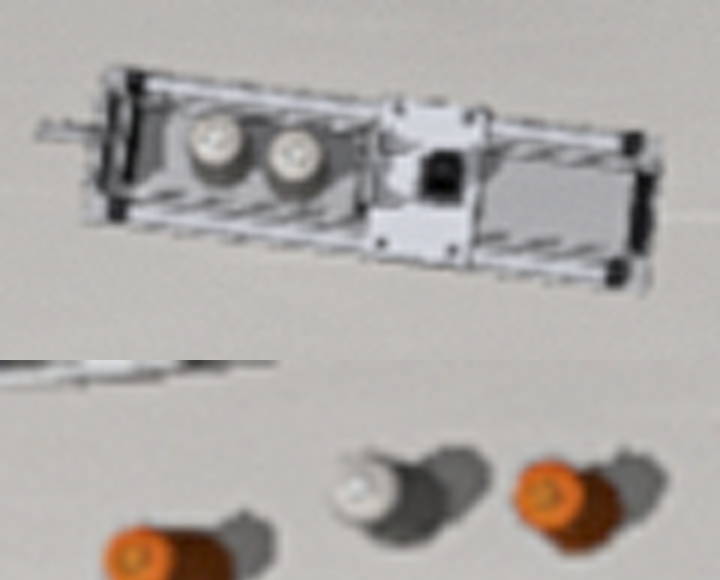

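```bash
cat >> h.py <<'E'
from scipy.spatial.transform import Rotation as Rn
def plan(pos,yawdeg):
    s=telemetry.state();R=Rn.from_euler("xyz",s["ee_rot"]);G=Rn.from_euler("xyz",[180,0,yawdeg],degrees=True)
    print("t",round(s["clock"],2),"pos",s["ee_pos"].round(1),"rot",np.degrees(s["ee_rot"]).round(2),"F",s["contact_force"].round(1),"grip",round(s["grip_width"],1))
    print("linear m",(R.inv().apply(np.array(pos)-s["ee_pos"])/1000).round(4),"rot deg",(R.inv()*G).as_rotvec(degrees=True).round(2))
E
python3 -c "
from h import *
plan([490,-10,300],82.4)"
python3 -m creep '{"gripper":[0.0,0.0,0.0,0.0,0.0],"linear":[[0.034,-0.035,-0.005],[0.068,-0.07,-0.01],[0.102,-0.106,-0.015],[0.136,-0.141,-0.02],[0.17,-0.177,-0.025]],"rotation":[[0,0,-5],[0,0,-10],[0,0,-15],[0,0,-21],[0,0,-26]]}' 40
python3 -c "
from h import *
plan([490,-10,300],82.4)"
```

```text
t 0.6 pos [ 224.6 -610.   231.3] rot [-180.      0.     20.21] F [ 1.  -1.5  0.6] grip 85.7
linear m [ 0.4564 -0.4713 -0.0687] rot deg [ -0.     0.   -62.19]
clock: 1.1
ee_pos: [323.4, -383.4, 256.6]
ee_rot: [3.141, -0.0, 0.81]
contact_force: [1.2, -0.7, 0.3]
grip_width: 12.4
t 1.1 pos [ 323.4 -383.4  256.6] rot [179.97  -0.    46.4 ] F [ 1.2 -0.7  0.3] grip 12.4
linear m [ 0.3853 -0.1368 -0.0435] rot deg [ 3.0e-02  1.0e-02 -3.6e+01]
```

```bash
python3 -m creep '{"gripper":[0.0,0.0,0.0,0.0,0.0],"linear":[[0.045,-0.016,-0.005],[0.09,-0.032,-0.01],[0.135,-0.048,-0.015],[0.18,-0.064,-0.02],[0.225,-0.08,-0.025]],"rotation":[[0,0,-5],[0,0,-10],[0,0,-15],[0,0,-21],[0,0,-26]]}'
python3 -c "
from h import *
plan([490,-10,300],82.4)"
```

```text
clock: 1.6
ee_pos: [421.3, -165.5, 281.9]
ee_rot: [3.14, 0.0, 1.264]
contact_force: [0.4, -0.2, 0.2]
grip_width: 0.4
t 1.6 pos [ 421.3 -165.5  281.9] rot [1.7993e+02 2.0000e-02 7.2420e+01] F [ 0.4 -0.2  0.2] grip 0.4
linear m [ 0.169   0.0185 -0.0181] rot deg [ 0.07  0.03 -9.98]
```

```bash
python3 -m creep '{"gripper":[0.0,0.0,0.0,0.0,0.0],"linear":[[0.045,0.005,-0.005],[0.09,0.01,-0.01],[0.13,0.014,-0.014],[0.169,0.0185,-0.018],[0.169,0.0185,-0.018]],"rotation":[[0,0,-3],[0,0,-6],[0,0,-8],[0,0,-10],[0,0,-10]]}'
python3 - <<'E'
from h import *
plan([490,-10,300],82.4)
i,d=capture("wrist");cv2.imwrite("pics/w1.png",i);np.save("w1d.npy",d);P=cloud("wrist",d);np.save("w1p.npy",P)
for t in["shaker_b_mid","retainer_handle","retainer_pad","caddy"]:
        print(t,[(np.round(r["location"]).tolist(),round(r["p"],2)) for r in nets.look_for("wrist",t)])
E
```

```text
clock: 2.1
ee_pos: [491.3, -8.6, 300.2]
ee_rot: [3.14, -0.001, 1.441]
contact_force: [-0.6, -1.0, -0.4]
grip_width: 0.2
t 2.1 pos [491.3  -8.6 300.2] rot [ 1.7991e+02 -5.0000e-02  8.2570e+01] F [-0.6 -1.  -0.4] grip 0.2
linear m [-0.0015 -0.0011  0.0002] rot deg [ 0.09 -0.05  0.17]
shaker_b_mid [([526.0, 44.0, 74.0], 0.63)]
retainer_handle [([520.0, -28.0, 26.0], 0.6)]
retainer_pad [([510.0, -26.0, 22.0], 0.9)]
caddy [([521.0, 12.0, 15.0], 0.76)]
```

View pics/w1.png

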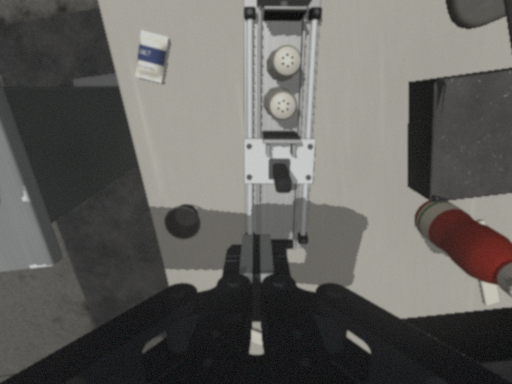

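Run:
```python
from h import *
P=np.load("w1p.npy");i=cv2.imread("pics/w1.png")
cv2.imwrite("pics/w1c.png",cv2.resize(i[0:260,200:360],None,fx=3.0,fy=2.3*1.0,interpolation=cv2.INTER_CUBIC))
def px(n,u,v):print(n,P[v-1:v+2,u-1:u+2].reshape(-1,3).mean(0).round(1))
px("shA",287,60);px("shB",282,105);px("handle low",282,187);px("handle top?",283,170)
for u,v in[(250,148),(308,148),(250,177),(308,177),(282,135),(440,215)]:px((u,v),u,v)
m=np.zeros(P.shape[:2],bool);m[0:235,235:330]=1
for lo,hi,nm in[(22,30,"plate26"),(95,112,"handle top"),(12,20,"rails")]:
    k=m&(P[...,2]>lo)&(P[...,2]<hi);q=P[k][:,:2].astype(np.float32);print(nm,len(q),cv2.minAreaRect(q),q.mean(0))
```

```text
shA [536.7  85.8  83.7]
shB [526.6  41.3  83.8]
handle low [515.7 -44.8 104.5]
handle top? [518.3 -23.  114.5]
(250, 148) [483.2 -11.8  25.7]
(308, 148) [558.7 -21.8  26. ]
(250, 177) [477.8 -50.7  27. ]
(308, 177) [555.3 -60.9  27.3]
(282, 135) [525.    4.1  53.6]
(440, 215) [ 721.9 -129.8   49. ]
plate26 2581 ((528.858642578125, 44.377044677734375), (218.19578552246094, 93.975341796875), 82.42935180664062) [519.2285   -21.071909]
handle top 252 ((517.393798828125, -42.14972686767578), (17.022268295288086, 17.85151481628418), 82.2707748413086) [516.8795   -41.170517]
rails 3486 ((523.18505859375, 2.7628173828125), (301.2276306152344, 90.82404327392578), 81.89253997802734) [527.5813    33.488674]
```

View pics/w1c.png

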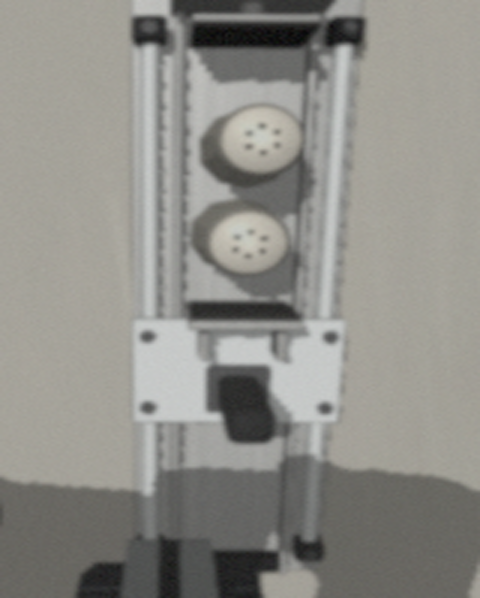

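```bash
python3 -c "
from h import *
plan([521.6,-10.4,76],82.3)"
```

```text
t 2.35 pos [489.8 -12.9 299.1] rot [-1.7998e+02  1.0000e-02  8.2120e+01] F [-0.6  0.3  0.5] grip -0.0
linear m [0.0069 0.0312 0.2231] rot deg [-0.02  0.01 -0.18]
```

```bash
python3 -m creep '{"gripper":[0.0,0.0,0.0,0.0,0.0],"linear":[[0.004,0.016,0.045],[0.007,0.031,0.09],[0.007,0.031,0.135],[0.007,0.031,0.18],[0.007,0.031,0.222]],"rotation":[[0,0,0],[0,0,0],[0,0,0],[0,0,0],[0,0,0]]}'
python3 - <<'E'
from h import *
i,d=capture("wrist");cv2.imwrite("pics/w2.png",i)
plan([521.6,-10.4,76],82.3)
E
```

```text
clock: 2.85
ee_pos: [521.1, -10.5, 75.4]
ee_rot: [-3.141, 0.0, 1.433]
contact_force: [-0.0, -0.3, -0.1]
grip_width: 0.1
t 2.9 pos [515.8  -9.5  68.2] rot [-1.7923e+02 -7.0000e-02  8.2060e+01] F [-5.2  0.1 -4.5] grip -0.1
linear m [-0.0001  0.0058 -0.0078] rot deg [-0.77 -0.07 -0.24]
```

View pics/w2.png

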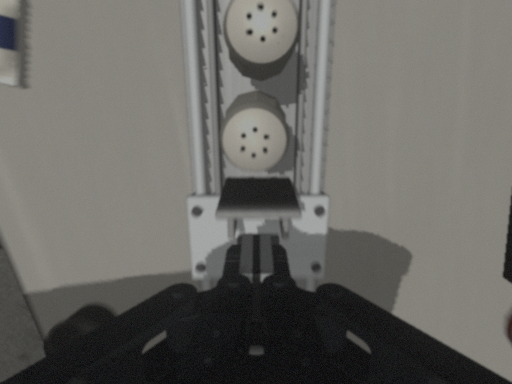

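```bash
python3 -m creep '{"gripper":[0.0,0.0,0.0,0.0,0.0],"linear":[[0,0,0],[-0.008,0,0],[-0.016,0,0],[-0.024,0,0],[-0.03,0,0]],"rotation":[[0,0,0],[0,0,0],[0,0,0],[0,0,0],[0,0,0]]}'
python3 -m creep '{"gripper":[0.0,0.0,0.0,0.0,0.0],"linear":[[-0.006,0,0],[-0.012,0,0],[-0.018,0,0],[-0.024,0,0],[-0.028,0,0]],"rotation":[[0,0,0],[0,0,0],[0,0,0],[0,0,0],[0,0,0]]}'
python3 - <<'E'
from h import *
i,d=capture("top");cv2.imwrite("pics/t2.png",cv2.resize(i[160:235,190:320],None,fx=6,fy=6,interpolation=cv2.INTER_CUBIC))
plan([509.5+4.2*.66,-99.5+20,76],82.3)
E
```

```text
clock: 3.4
ee_pos: [519.6, -39.8, 80.1]
ee_rot: [3.136, -0.001, 1.434]
contact_force: [2.0, 5.8, 0.4]
grip_width: -0.2
clock: 3.9
ee_pos: [515.9, -67.6, 80.0]
ee_rot: [3.136, -0.0, 1.434]
contact_force: [1.9, 4.9, 3.1]
grip_width: -0.1
t 3.95 pos [515.8 -68.1  80. ] rot [1.797e+02 1.000e-02 8.215e+01] F [1.5 1.9 1.2] grip 0.1
linear m [-0.0118 -0.002   0.004 ] rot deg [ 0.3   0.01 -0.15]
```

View pics/t2.png

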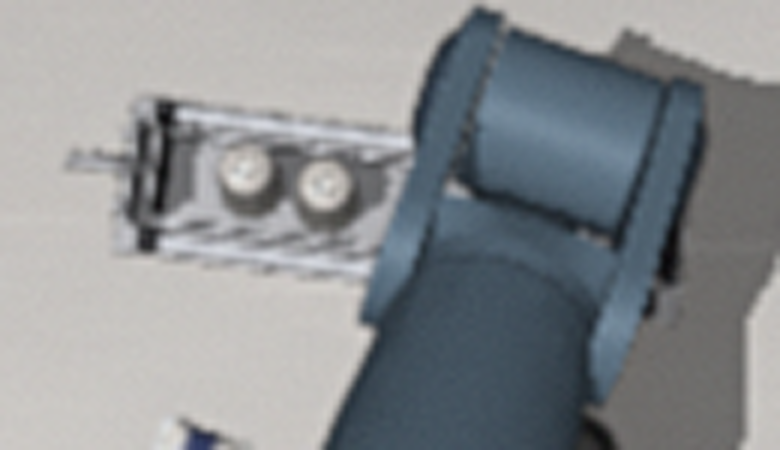

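```bash
python3 -m creep '{"gripper":[0.0,0.0,0.0,0.0,0.0],"linear":[[-0.002,0,0],[-0.004,0,0],[-0.006,0,0],[-0.008,0,0],[-0.009,0,0]],"rotation":[[0,0,0],[0,0,0],[0,0,0],[0,0,0],[0,0,0]]}'
python3 - <<'E'
from h import *
i,d=capture("wrist");cv2.imwrite("pics/w3.png",i)
plan([511.7,-79.5,80],82.3)
E
```

```text
clock: 4.45
ee_pos: [514.2, -76.1, 79.2]
ee_rot: [3.138, -0.0, 1.435]
contact_force: [2.4, 4.3, 1.9]
grip_width: -0.3
t 4.5 pos [514.1 -76.2  79.1] rot [1.7979e+02 1.0000e-02 8.2200e+01] F [2.5 4.  1.8] grip -0.0
linear m [-0.0036 -0.002  -0.0009] rot deg [ 0.21  0.01 -0.1 ]
```

View pics/w3.png

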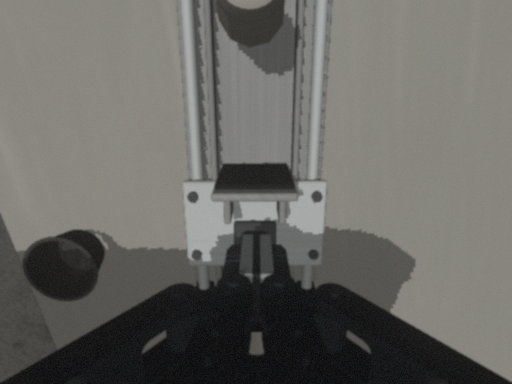

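```bash
python3 -m creep '{"gripper":[0.0,0.0,0.0,0.0,0.0],"linear":[[-0.001,0,0],[-0.002,0,0],[-0.003,0,0],[-0.004,0,0],[-0.004,0,0]],"rotation":[[0,0,0],[0,0,0],[0,0,0],[0,0,0],[0,0,0]]}'
python3 -m creep '{"gripper":[0.0,0.0,0.0,0.0,0.0],"linear":[[-0.001,0,0],[-0.002,0,0],[-0.003,0,0],[-0.003,0,0],[-0.003,0,0]],"rotation":[[0,0,0],[0,0,0],[0,0,0],[0,0,0],[0,0,0]]}'
```

```text
clock: 5.0
ee_pos: [513.5, -78.7, 78.7]
ee_rot: [3.139, -0.003, 1.434]
contact_force: [3.5, 10.4, 4.4]
grip_width: 0.2
clock: 5.5
ee_pos: [513.4, -78.8, 78.7]
ee_rot: [3.138, -0.008, 1.434]
contact_force: [5.7, 21.9, 5.9]
grip_width: -0.1
```

```bash
python3 -m creep '{"gripper":[0.0,0.0,0.0,0.0,0.0],"linear":[[0.006,0,0],[0.012,0,-0.005],[0.014,0,-0.05],[0.016,0,-0.1],[0.05,0,-0.14]],"rotation":[[0,0,0],[0,0,0],[0,0,0],[0,0,0],[0,0,0]]}'
python3 - <<'E'
from h import *
i,d=capture("top");cv2.imwrite("pics/t3.png",cv2.resize(i[160:235,190:320],None,fx=6,fy=6,interpolation=cv2.INTER_CUBIC))
plan([465,290,280],82.3)
E
```

```text
clock: 6.0
ee_pos: [518.9, -37.1, 219.0]
ee_rot: [3.138, 0.003, 1.431]
contact_force: [1.0, 0.3, -0.2]
grip_width: -0.2
t 6.05 pos [522.4 -33.  225.9] rot [1.7919e+02 4.0000e-02 8.2220e+01] F [2.4 4.2 4.2] grip -0.1
linear m [ 0.3122 -0.0998 -0.0558] rot deg [ 0.81  0.04 -0.08]
```

```bash
python3 -m creep '{"gripper":[0.0,0.0,0.0,0.0,0.0854],"linear":[[0.045,-0.015,-0.008],[0.09,-0.03,-0.016],[0.135,-0.045,-0.024],[0.18,-0.06,-0.032],[0.225,-0.075,-0.04]],"rotation":[[0,0,0],[0,0,0],[0,0,0],[0,0,0],[0,0,0]]}'
python3 -m creep '{"gripper":[0.0854,0.0854,0.0854,0.0854,0.0854],"linear":[[0.045,-0.012,-0.008],[0.085,-0.022,-0.014],[0.085,-0.022,-0.014],[0.085,-0.022,-0.014],[0.085,-0.022,-0.014]],"rotation":[[0,0,0],[0,0,0],[0,0,0],[0,0,0],[0,0,0]]}'
python3 - <<'E'
from h import *
plan([465,290,280],82.3)
i,d=capture("wrist");cv2.imwrite("pics/w4.png",i);np.save("w4p.npy",cloud("wrist",d))
print([(np.round(r["location"]).tolist(),round(r["p"],2)) for r in nets.look_for("wrist","shaker_c_mid")])
for r in nets.regions_of("wrist","shaker_c_mid"):
    m=r["pixels"];P=np.load("w4p.npy");q=P[m];v,u=np.nonzero(m)
    c=i[m].mean(0);top=q[q[:,2]>72];print(round(r["p"],2),u.mean(),v.mean(),c.round(),q.max(0).round(),len(top),top.mean(0).round(1) if len(top) else "", cv2.minAreaRect(top[:,:2].astype(np.float32)) if len(top) else "")
E
```

```text
clock: 6.55
ee_pos: [473.9, 199.4, 256.0]
ee_rot: [3.141, 0.001, 1.434]
contact_force: [0.8, 0.1, -0.6]
grip_width: 13.4
clock: 7.05
ee_pos: [464.3, 284.4, 269.0]
ee_rot: [-3.141, 0.001, 1.434]
contact_force: [-0.3, -0.1, 0.1]
grip_width: 84.8
t 7.05 pos [464.3 284.4 269. ] rot [-1.7998e+02  6.0000e-02  8.2150e+01] F [-0.3 -0.1  0.1] grip 84.8
linear m [ 0.0056 -0.0001 -0.011 ] rot deg [-0.02  0.06 -0.15]
[([450.0, 437.0, 30.0], 0.95), ([483.0, 364.0, 83.0], 0.82), ([474.0, 294.0, 76.0], 0.6)]
0.65 219.54990925589837 7.793103448275862 [23. 41. 68.] [476. 458. 411.] 4 [475.5 361.6 411.3] ((475.5274353027344, 361.56683349609375), (0.0, 0.0), 0.0)
0.57 263.8138651471985 151.54510921177587 [ 47.  81. 133.] [493. 362. 411.] 592 [474.5 285.5  79.6] ((480.4529113769531, 313.96942138671875), (91.10328674316406, 29.31361198425293), 78.07177734375)
```

View pics/w4.png

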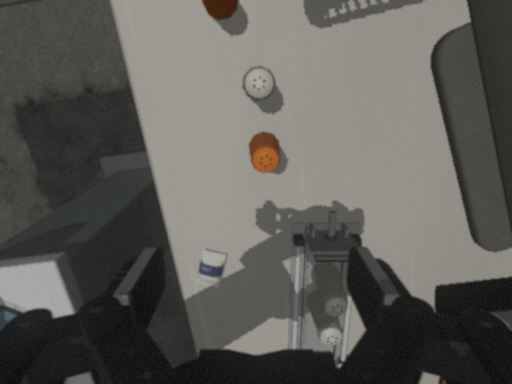

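View pics/t3.png

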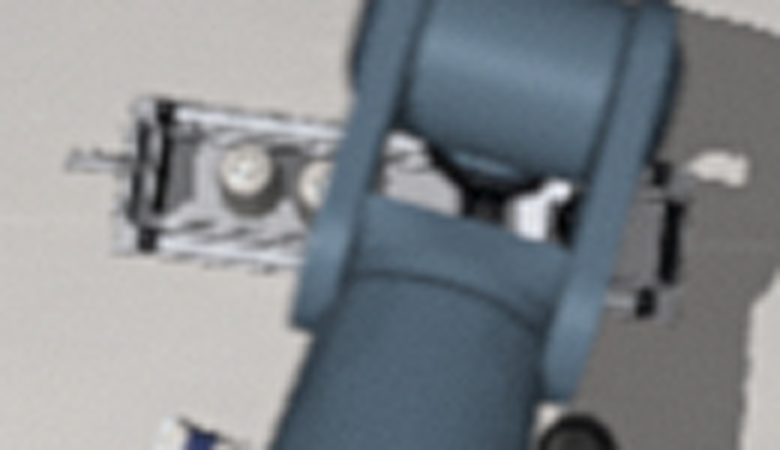

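Three candidates in w4: an orange shaker at (264,152), an orange shaker at (220,5) and a white faceted one at (259,83). The white one fits "white faceted body", and the orange ones are the look-alikes to leave alone. I'll confirm it in an enlarged crop and measure it.

Run:
```python
from h import *
i=cv2.imread("pics/w4.png");P=np.load("w4p.npy")
cv2.imwrite("pics/w4c.png",cv2.resize(i[40:180,200:330],None,fx=4,fy=4,interpolation=cv2.INTER_CUBIC))
for lo,hi in[(74,90),(30,74),(8,90)]:
    m=np.zeros(P.shape[:2],bool);m[55:115,235:300]=1
    m&=(P[...,2]>lo)&(P[...,2]<hi);v,u=np.nonzero(m);q=P[m];c,r=cv2.minEnclosingCircle(q[:,:2].astype(np.float32))
    print(lo,len(q),u.mean().round(1),v.mean().round(1),q.mean(0).round(1),q[:,2].max(),np.round(c,1),round(r,1),q[:,:2].min(0).round(1),q[:,:2].max(0).round(1))
plan([480,361,60],82.3)
```

```text
74 689 258.1 82.4 [477.8 362.1  78.1] 82.12895160320994 [477.8 362.2] 14.7 [463.3 347.7] [492.  376.2]
30 152 258.2 82.3 [477.9 362.1  70.7] 73.93552125524019 [477.7 361.1] 16.9 [462.  344.8] [494. 378.]
8 880 257.9 82.4 [477.6 362.1  74.1] 82.12895160320994 [477.4 361.9] 19.9 [458.7 342.5] [497.  381.3]
t 7.2 pos [464.5 284.3 269.1] rot [-1.7998e+02  3.0000e-02  8.2100e+01] F [-0.   0.3 -0.1] grip 85.5
linear m [0.0782 0.0049 0.209 ] rot deg [-0.02  0.03 -0.2 ]
```

View pics/w4c.png

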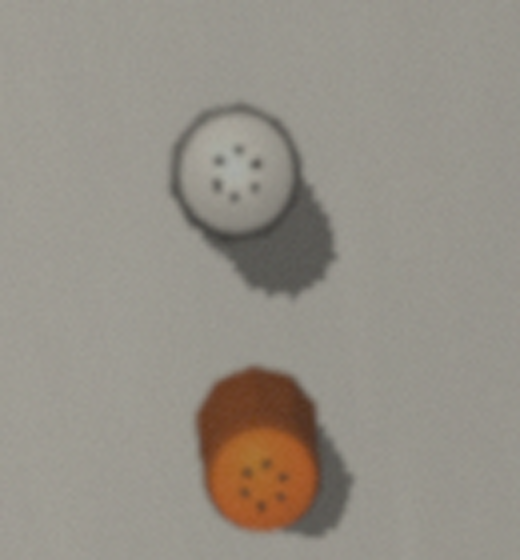

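```bash
python3 -m creep '{"gripper":[0.0854,0.0854,0.0854,0.0854,0.0854],"linear":[[0.04,0.001,0],[0.079,0.0024,0.01],[0.079,0.0024,0.06],[0.079,0.0024,0.1],[0.079,0.0024,0.14]],"rotation":[[0,0,0],[0,0,0],[0,0,0],[0,0,0],[0,0,0]]}' 30
python3 - <<'E'
from h import *
i,d=capture("wrist");cv2.imwrite("pics/w5.png",i)
plan([477.7,362,26],82.3)
E
```

```text
clock: 7.7
ee_pos: [477.4, 362.7, 127.6]
ee_rot: [-3.141, 0.0, 1.434]
contact_force: [0.6, -0.5, -0.0]
grip_width: 85.4
t 7.75 pos [473.2 360.3 119.9] rot [-179.38    0.44   82.13] F [-3.9 -2.6 -4.5] grip 85.7
linear m [0.0031 0.0053 0.0938] rot deg [-0.62  0.44 -0.17]
```

View pics/w5.png

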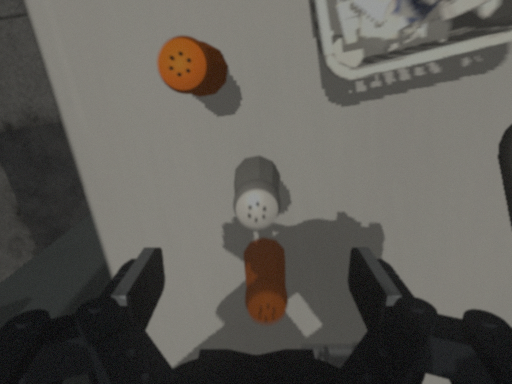

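```bash
python3 -m creep '{"gripper":[0.0854,0.0854,0.0854,0.0854,0.0854],"linear":[[0,0,0.03],[0,0,0.06],[0,0,0.085],[0,0,0.102],[0,0,0.102]],"rotation":[[0,0,0],[0,0,0],[0,0,0],[0,0,0],[0,0,0]]}' 30
python3 -m creep '{"gripper":[0.06,0.05,0.02,0.02,0.02],"linear":[[0,0,0],[0,0,0],[0,0,0],[0,0,0],[0,0,0]],"rotation":[[0,0,0],[0,0,0],[0,0,0],[0,0,0],[0,0,0]]}' 30
python3 - <<'E'
from h import *
i,d=capture("wrist");cv2.imwrite("pics/w6.png",i)
plan([477.7,362,26],82.3)
E
```

```text
clock: 8.25
ee_pos: [476.2, 362.3, 25.5]
ee_rot: [-3.138, 0.002, 1.434]
contact_force: [-0.3, 0.1, -0.1]
grip_width: 85.4
clock: 8.75
ee_pos: [478.2, 364.0, 29.1]
ee_rot: [3.14, -0.001, 1.435]
contact_force: [-1.6, -0.4, 5.6]
grip_width: 32.9
t 8.8 pos [478.1 364.   29.1] rot [ 1.7991e+02 -6.0000e-02  8.2220e+01] F [-0.7 -0.5  6.6] grip 32.9
linear m [-0.0021 -0.0002  0.0031] rot deg [ 0.09 -0.06 -0.08]
```

View pics/w6.png

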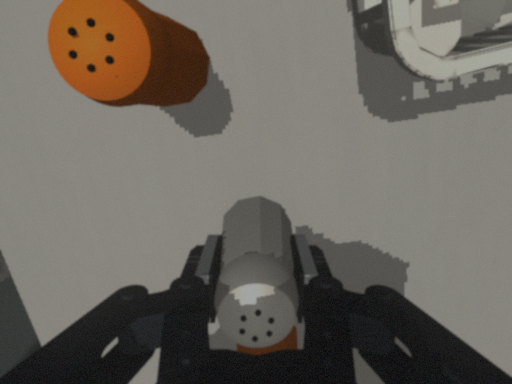

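```bash
python3 -m creep '{"gripper":[0.06,0.07,0.07,0.07,0.07],"linear":[[0,0,0],[0,0,0],[0,0,0.003],[-0.001,0,0.006],[-0.002,0,0.008]],"rotation":[[0,0,0],[0,0,0],[0,0,0],[0,0,0],[0,0,0]]}' 30
python3 -m creep '{"gripper":[0.06,0.05,0.02,0.02,0.02],"linear":[[0,0,0],[0,0,0],[0,0,0],[0,0,0],[0,0,0]],"rotation":[[0,0,0],[0,0,0],[0,0,0],[0,0,0],[0,0,0]]}' 35
python3 - <<'E'
from h import *
i,d=capture("wrist");cv2.imwrite("pics/w7.png",i)
plan([477.7,362,20],82.3)
E
```

```text
clock: 9.3
ee_pos: [476.7, 361.3, 18.7]
ee_rot: [-3.141, 0.001, 1.435]
contact_force: [-0.4, -0.3, -0.1]
grip_width: 69.8
clock: 9.8
ee_pos: [477.4, 361.7, 19.8]
ee_rot: [3.141, -0.0, 1.435]
contact_force: [-0.2, 0.2, 2.4]
grip_width: 34.0
t 9.85 pos [477.4 361.7  19.8] rot [ 1.7996e+02 -2.0000e-02  8.2210e+01] F [-1.1  0.1  2. ] grip 34.0
linear m [ 0.0004  0.0003 -0.0002] rot deg [ 0.04 -0.02 -0.09]
```

View pics/w7.png

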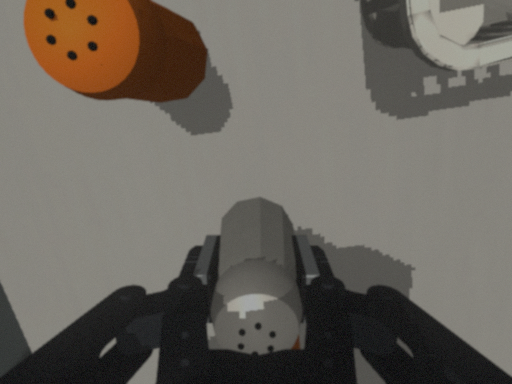

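```bash
python3 -m creep '{"gripper":[0.02,0.02,0.02,0.02,0.02],"linear":[[0,0,-0.02],[0,0,-0.06],[0,0,-0.1],[0,0,-0.14],[-0.02,0.005,-0.15]],"rotation":[[0,0,0],[0,0,0],[0,0,0],[0,0,0],[0,0,0]]}'
python3 -c "
from h import *
plan([521.3,-15,160],82.3)"
```

```text
clock: 10.35
ee_pos: [481.4, 343.3, 174.9]
ee_rot: [3.134, -0.005, 1.437]
contact_force: [1.5, 0.3, -0.9]
grip_width: 34.2
t 10.35 pos [481.4 343.3 174.9] rot [179.57  -0.31  82.36] F [ 1.5  0.3 -0.9] grip 34.2
linear m [-0.3499  0.0871  0.0136] rot deg [ 0.43 -0.31  0.06]
```

```bash
python3 -m creep '{"gripper":[0.02,0.02,0.02,0.02,0.02],"linear":[[-0.03,0.007,0],[-0.07,0.017,0],[-0.11,0.027,0],[-0.15,0.037,0],[-0.19,0.047,0]],"rotation":[[0,0,0],[0,0,0],[0,0,0],[0,0,0],[0,0,0]]}'
python3 -m creep '{"gripper":[0.02,0.02,0.02,0.02,0.02],"linear":[[-0.04,0.01,0],[-0.08,0.02,0],[-0.12,0.03,0],[-0.145,0.037,0],[-0.16,0.0405,0]],"rotation":[[0,0,0],[0,0,0],[0,0,0],[0,0,0],[0,0,0]]}'
python3 -m creep '{"gripper":[0.02,0.02,0.02,0.02,0.02],"linear":[[0,0,0],[0,0,0.01],[0,0,0.015],[0,0,0.015],[0,0,0.015]],"rotation":[[0,0,0],[0,0,0],[0,0,0],[0,0,0],[0,0,0]]}'
python3 - <<'E'
from h import *
plan([521.3,-15,160],82.3)
i,d=capture("wrist");cv2.imwrite("pics/w8.png",i);np.save("w8p.npy",cloud("wrist",d))
E
```

```text
clock: 10.85
ee_pos: [499.5, 144.9, 168.8]
ee_rot: [-3.141, 0.0, 1.435]
contact_force: [0.4, -0.7, -1.6]
grip_width: 34.4
clock: 11.35
ee_pos: [518.3, -19.5, 169.0]
ee_rot: [-3.141, -0.0, 1.433]
contact_force: [-0.3, 0.4, -1.7]
grip_width: 34.4
clock: 11.85
ee_pos: [518.3, -16.7, 153.9]
ee_rot: [-3.141, -0.0, 1.436]
contact_force: [-0.0, 0.1, -1.3]
grip_width: 34.2
t 11.85 pos [518.3 -16.7 153.9] rot [-1.7995e+02 -1.0000e-02  8.2290e+01] F [-0.   0.1 -1.3] grip 34.2
linear m [ 0.0021  0.0028 -0.0061] rot deg [-0.05 -0.01 -0.01]
```

View pics/w8.png

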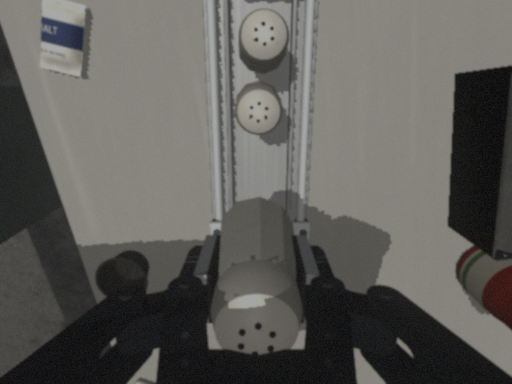

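Run:
```python
from h import *
P=np.load("w8p.npy");th=np.radians(82.3);ey=np.array([np.cos(th),np.sin(th)]);ex=np.array([ey[1],-ey[0]])
O=np.array([521.3,-15])
X=(P[...,:2]-O)@ex;Y=(P[...,:2]-O)@ey
for a in range(30,150,20):
    m=(abs(Y-a)<10)&(P[...,2]>11)&(P[...,2]<19)&(abs(X)<60)
    m2=(abs(Y-a)<10)&(P[...,2]>2)&(P[...,2]<6.5)&(abs(X)<30)
    x=X[m];print(a,m.sum(),np.percentile(x,[2,98]).round(1) if len(x) else "",(np.percentile(x,[2,98]).mean().round(1)) if len(x) else "",np.percentile(X[m2],[2,98]).round(1) if m2.sum() else "")
m=(P[...,2]>70)&(P[...,2]<90)&(Y>35)&(Y<140)&(abs(X)<30)
n,l,st,ce=cv2.connectedComponentsWithStats(m.astype(np.uint8))
for k in range(1,n):
    if st[k][4]>30:print(st[k][4],X[l==k].mean().round(1),Y[l==k].mean().round(1),P[l==k][:,2].max().round(1))
```

```text
30 638 [-41.3  43.2] 0.9 [-29.1  25.2]
50 665 [-41.3  43.1] 0.9 [-29.8  25.8]
70 753 [-41.2  43. ] 0.9 [-29.6  25.9]
90 820 [-41.3  43. ] 0.8 [-29.3  25.5]
110 844 [-41.1  43.2] 1.0 [-29.7  25.8]
130 786 [-41.3  43.1] 0.9 [-29.5  25.7]
2238 2.2 103.6 87.0
1817 -0.9 59.5 86.6
```

```bash
python3 -m creep '{"gripper":[0.02,0.02,0.02,0.02,0.02],"linear":[[0.002,0.003,0.02],[0.002,0.003,0.05],[0.002,0.003,0.08],[0.002,0.003,0.1],[0.002,0.003,0.11]],"rotation":[[0,0,0],[0,0,0],[0,0,0],[0,0,0],[0,0,0]]}'
python3 -m creep '{"gripper":[0.02,0.02,0.02,0.02,0.02],"linear":[[0,0,0],[0,0,0.006],[0,0,0.012],[0,0,0.015],[0,0,0.015]],"rotation":[[0,0,0],[0,0,0],[0,0,0],[0,0,0],[0,0,0]]}'
python3 - <<'E'
from h import *
plan([521.3,-15,24],82.3)
i,d=capture("wrist");cv2.imwrite("pics/w9.png",i)
plan([521.3,-15,24],82.3)
E
```

```text
clock: 12.4
ee_pos: [520.7, -15.5, 42.6]
ee_rot: [-3.139, -0.0, 1.435]
contact_force: [0.5, 0.0, -1.4]
grip_width: 34.0
clock: 12.9
ee_pos: [521.7, -16.0, 29.2]
ee_rot: [-3.141, -0.0, 1.435]
contact_force: [0.1, 0.0, -0.9]
grip_width: 34.4
t 12.9 pos [521.7 -16.   29.2] rot [-179.98   -0.     82.21] F [ 0.1  0.  -0.9] grip 34.4
linear m [ 0.001  -0.0005  0.0052] rot deg [-0.02 -0.   -0.09]
t 12.95 pos [521.9 -16.   29.5] rot [179.99  -0.    82.21] F [ 0.9 -0.2 -1.2] grip 34.5
linear m [ 0.001  -0.0007  0.0055] rot deg [ 0.01 -0.   -0.09]
```

View pics/w9.png

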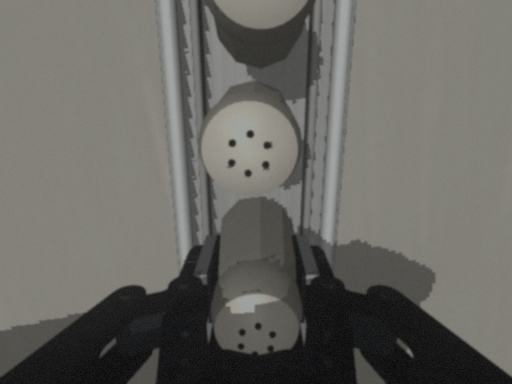

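Centred in the channel with about 5 mm still to drop. I'll lower it to contact.

```bash
python3 -m creep '{"gripper":[0.02,0.02,0.02,0.02,0.02],"linear":[[0,0,0.001],[0,0,0.002],[0,0,0.003],[0,0,0.004],[0,0,0.0045]],"rotation":[[0,0,0],[0,0,0],[0,0,0],[0,0,0],[0,0,0]]}'
python3 -m creep '{"gripper":[0.02,0.02,0.02,0.02,0.02],"linear":[[0,0,0.0005],[0,0,0.001],[0,0,0.0012],[0,0,0.0012],[0,0,0.0012]],"rotation":[[0,0,0],[0,0,0],[0,0,0],[0,0,0],[0,0,0]]}'
```

```text
clock: 13.45
ee_pos: [521.7, -16.0, 24.7]
ee_rot: [-3.141, -0.0, 1.435]
contact_force: [-0.3, 1.0, -1.2]
grip_width: 34.3
clock: 13.95
ee_pos: [521.8, -16.0, 23.8]
ee_rot: [3.142, -0.0, 1.435]
contact_force: [0.3, -0.2, 1.2]
grip_width: 34.2
```

```bash
python3 -m creep '{"gripper":[0.04,0.05,0.065,0.07,0.07],"linear":[[0,0,0],[0,0,0],[0,0,0],[0,0,0],[0,0,0]],"rotation":[[0,0,0],[0,0,0],[0,0,0],[0,0,0],[0,0,0]]}'
python3 -m creep '{"gripper":[0.07,0.07,0.07,0.07,0.07],"linear":[[0,0,-0.01],[0,0,-0.03],[0,0,-0.06],[0,0,-0.1],[0,0,-0.14]],"rotation":[[0,0,0],[0,0,0],[0,0,0],[0,0,0],[0,0,0]]}'
python3 -m creep '{"gripper":[0,0,0,0,0],"linear":[[-0.03,0,-0.02],[-0.07,0,-0.04],[-0.11,0,-0.06],[-0.135,0,-0.06],[-0.135,0,-0.06]],"rotation":[[0,0,0],[0,0,0],[0,0,0],[0,0,0],[0,0,0]]}'
python3 -m creep '{"gripper":[0,0,0,0,0],"linear":[[0,0,0],[0,0,0],[0,0,0],[0,0,0],[0,0,0]],"rotation":[[0,0,0],[0,0,0],[0,0,0],[0,0,0],[0,0,0]]}'
python3 - <<'E'
from h import *
plan([521.3,-15,24],82.3)
i,d=capture("wrist");cv2.imwrite("pics/w10.png",i);P=cloud("wrist",d);np.save("w10p.npy",P)
th=np.radians(82.3);ey=np.array([np.cos(th),np.sin(th)]);ex=np.array([ey[1],-ey[0]])
O=np.array([521.3,-15]);X=(P[...,:2]-O)@ex;Y=(P[...,:2]-O)@ey
for lo,hi in((70,90),(100,110)):
  m=(P[...,2]>lo)&(P[...,2]<hi)&(Y>-130)&(Y<140)&(abs(X)<30)
  n,l,st,ce=cv2.connectedComponentsWithStats(m.astype(np.uint8))
  for k in range(1,n):
    if st[k][4]>30:print(st[k],X[l==k].mean().round(1),Y[l==k].mean().round(1),P[l==k][:,2].max().round(1), np.percentile(Y[l==k],[1,99]).round(1))
E
```

```text
clock: 14.45
ee_pos: [521.9, -16.1, 23.7]
ee_rot: [3.141, 0.0, 1.435]
contact_force: [0.1, 0.0, 1.3]
grip_width: 69.7
clock: 14.95
ee_pos: [521.4, -15.9, 165.5]
ee_rot: [-3.141, -0.0, 1.435]
contact_force: [1.1, -0.8, -0.5]
grip_width: 70.1
clock: 15.45
ee_pos: [503.5, -152.6, 225.5]
ee_rot: [3.139, 0.002, 1.431]
contact_force: [0.1, 0.8, -0.6]
grip_width: -0.3
clock: 15.95
ee_pos: [503.6, -149.2, 223.5]
ee_rot: [-3.141, -0.0, 1.436]
contact_force: [0.6, -0.7, 0.2]
grip_width: -0.3
t 15.95 pos [ 503.6 -149.2  223.5] rot [-1.7998e+02 -1.0000e-02  8.2270e+01] F [ 0.6 -0.7  0.2] grip -0.3
linear m [ 0.1353 -0.0004  0.1995] rot deg [-0.02 -0.01 -0.03]
[ 236    0   40   33 1106] 0.8 -5.0 86.5 [-16.1   5.1]
[247 106  18   3  31] 0.8 -76.4 88.9 [-77.3 -76.2]
[245 109  22  22 461] 0.6 -84.9 106.4 [-93.5 -76.8]
```

View pics/w10.png

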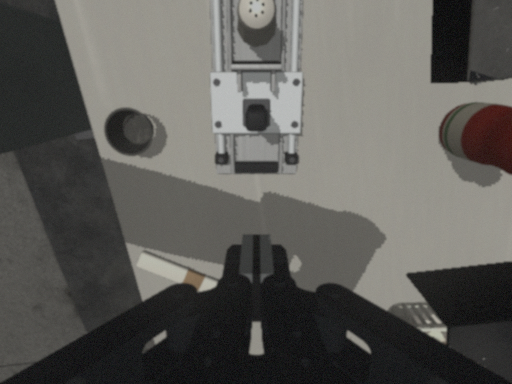

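Run:
```python
from h import *
i,d=capture("scene");cv2.imwrite("pics/s10.png",cv2.resize(i[160:240,190:330],None,fx=5,fy=5,interpolation=cv2.INTER_CUBIC))
th=np.radians(82.3);ey=np.array([np.cos(th),np.sin(th)]);ex=np.array([ey[1],-ey[0]]);O=np.array([521.3,-15])
for f in("w1p.npy","top"):
    P=np.load(f) if f!="top" else cloud("top",np.load("topd.npy"))
    X=(P[...,:2]-O)@ex;Y=(P[...,:2]-O)@ey
    for lo,hi in((35,52),(52,61),(61,72)):
        m=(Y>115)&(Y<185)&(abs(X)<22)&(P[...,2]>lo)&(P[...,2]<hi)
        print(f,lo,m.sum(),np.histogram(Y[m],bins=np.arange(115,190,5))[0])
plan([506.7,-129.1,50],82.3)
```

```text
w1p.npy 35 183 [  1   0   0   0   0   0   0 128   0  17  37   0   0   0]
w1p.npy 52 290 [  0   0   0   0   0   0   0 151 139   0   0   0   0   0]
w1p.npy 61 7 [7 0 0 0 0 0 0 0 0 0 0 0 0 0]
top 35 25 [1 0 0 0 0 0 0 5 1 2 9 1 2 4]
top 52 24 [ 0  0  0  0  0  0  0  4 16  1  3  0  0  0]
top 61 21 [ 0  0  0  0  0  0  0  1  2  0  5 13  0  0]
t 16.05 pos [ 503.6 -149.5  223.6] rot [-179.99   -0.     82.24] F [ 0.6 -0.1  0.1] grip 0.1
linear m [0.0206 0.0004 0.1736] rot deg [-0.01 -0.   -0.06]
```

View pics/s10.png

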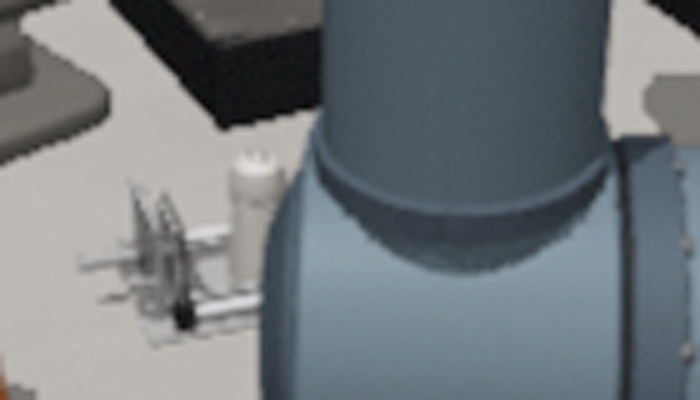

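```bash
python3 -m creep '{"gripper":[0,0,0,0,0],"linear":[[0.012,0,0.04],[0.019,0,0.085],[0.019,0,0.13],[0.019,0,0.165],[0.019,0,0.173]],"rotation":[[0,0,0],[0,0,0],[0,0,0],[0,0,0],[0,0,0]]}'
python3 -m creep '{"gripper":[0,0,0,0,0],"linear":[[0,0,0],[0,0,0],[0.003,0,0],[0.006,0,0],[0.009,0,0]],"rotation":[[0,0,0],[0,0,0],[0,0,0],[0,0,0],[0,0,0]]}'
python3 -m creep '{"gripper":[0,0,0,0,0],"linear":[[0.003,0,0],[0.006,0,0],[0.009,0,0],[0.012,0,0],[0.014,0,0]],"rotation":[[0,0,0],[0,0,0],[0,0,0],[0,0,0],[0,0,0]]}'
python3 - <<'E'
from h import *
i,d=capture("wrist");cv2.imwrite("pics/w11.png",i);plan([506.7,-129.1,50],82.3)
E
```

```text
clock: 16.55
ee_pos: [502.9, -129.3, 46.4]
ee_rot: [-3.133, -0.003, 1.435]
contact_force: [-0.3, -0.0, 0.3]
grip_width: 0.1
clock: 17.05
ee_pos: [508.1, -122.1, 51.8]
ee_rot: [3.14, 0.001, 1.435]
contact_force: [0.8, 0.1, 0.9]
grip_width: -0.3
clock: 17.55
ee_pos: [509.8, -108.9, 51.3]
ee_rot: [3.14, 0.002, 1.435]
contact_force: [-0.9, -4.9, 2.5]
grip_width: -0.1
t 17.6 pos [ 509.8 -108.6   51.3] rot [1.7992e+02 8.0000e-02 8.2230e+01] F [-0.2 -5.1  1.6] grip 0.3
linear m [-0.0207 -0.0003  0.0013] rot deg [ 0.08  0.08 -0.07]
```

View pics/w11.png

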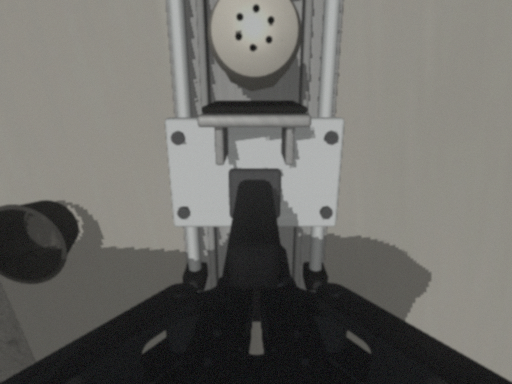

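```bash
python3 -m creep '{"gripper":[0,0,0,0,0],"linear":[[0.003,0,0],[0.006,0,0],[0.009,0,0],[0.012,0,0],[0.015,0,0]],"rotation":[[0,0,0],[0,0,0],[0,0,0],[0,0,0],[0,0,0]]}'
python3 -m creep '{"gripper":[0,0,0,0,0],"linear":[[0.003,0,0],[0.006,0,0],[0.009,0,0],[0.012,0,0],[0.014,0,0]],"rotation":[[0,0,0],[0,0,0],[0,0,0],[0,0,0],[0,0,0]]}'
python3 - <<'E'
from h import *
i,d=capture("wrist");cv2.imwrite("pics/w12.png",i);plan([506.7,-129.1,50],82.3)
P=cloud("wrist",d)
th=np.radians(82.3);ey=np.array([np.cos(th),np.sin(th)]);ex=np.array([ey[1],-ey[0]])
O=np.array([521.3,-15]);X=(P[...,:2]-O)@ex;Y=(P[...,:2]-O)@ey
m=(P[...,2]>70)&(P[...,2]<90)&(Y>-20)&(Y<140)&(abs(X)<30)
n,l,st,ce=cv2.connectedComponentsWithStats(m.astype(np.uint8))
for k in range(1,n):
    if st[k][4]>30:print(st[k],X[l==k].mean().round(1),Y[l==k].mean().round(1))
E
```

```text
clock: 18.1
ee_pos: [511.8, -94.1, 51.3]
ee_rot: [3.14, 0.002, 1.435]
contact_force: [-0.1, -5.4, 2.3]
grip_width: 0.3
clock: 18.6
ee_pos: [513.6, -80.2, 51.3]
ee_rot: [3.14, 0.002, 1.435]
contact_force: [-0.7, -5.5, 2.2]
grip_width: -0.3
t 18.65 pos [513.6 -80.   51.2] rot [1.7993e+02 8.0000e-02 8.2230e+01] F [ 0.2 -4.8  3. ] grip -0.3
linear m [-0.0496 -0.0002  0.0013] rot deg [ 0.07  0.08 -0.06]
[ 213    0   93   99 7282] 2.5 23.2
```

View pics/w12.png

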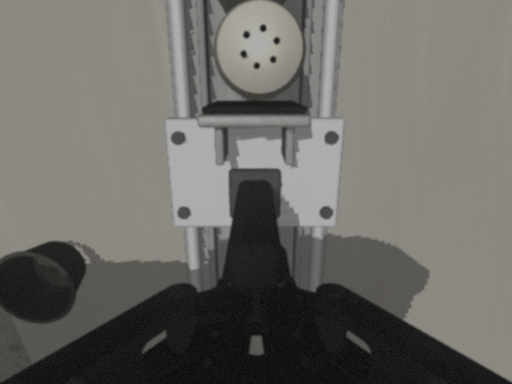

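```bash
python3 -m creep '{"gripper":[0,0,0,0,0],"linear":[[0.003,0,0],[0.006,0,0],[0.009,0,0],[0.012,0,0],[0.014,0,0]],"rotation":[[0,0,0],[0,0,0],[0,0,0],[0,0,0],[0,0,0]]}'
python3 -m creep '{"gripper":[0,0,0,0,0],"linear":[[0.001,0,0],[0.002,0,0],[0.003,0,0],[0.004,0,0],[0.005,0,0]],"rotation":[[0,0,0],[0,0,0],[0,0,0],[0,0,0],[0,0,0]]}'
python3 - <<'E'
from h import *
i,d=capture("top");cv2.imwrite("pics/t12.png",cv2.resize(i[160:235,190:320],None,fx=6,fy=6,interpolation=cv2.INTER_CUBIC));plan([506.7,-129.1,50],82.3)
E
```

```text
clock: 19.15
ee_pos: [515.5, -66.5, 51.2]
ee_rot: [3.14, 0.002, 1.435]
contact_force: [-0.6, -6.7, 3.3]
grip_width: -0.1
clock: 19.65
ee_pos: [516.1, -61.6, 51.2]
ee_rot: [3.141, 0.002, 1.435]
contact_force: [-1.3, -6.1, 2.5]
grip_width: 0.2
t 19.7 pos [516.1 -61.5  51.2] rot [1.7994e+02 1.0000e-01 8.2230e+01] F [-1.4 -5.9  1.7] grip -0.1
linear m [-0.0683 -0.0002  0.0013] rot deg [ 0.06  0.1  -0.07]
```

View pics/t12.png

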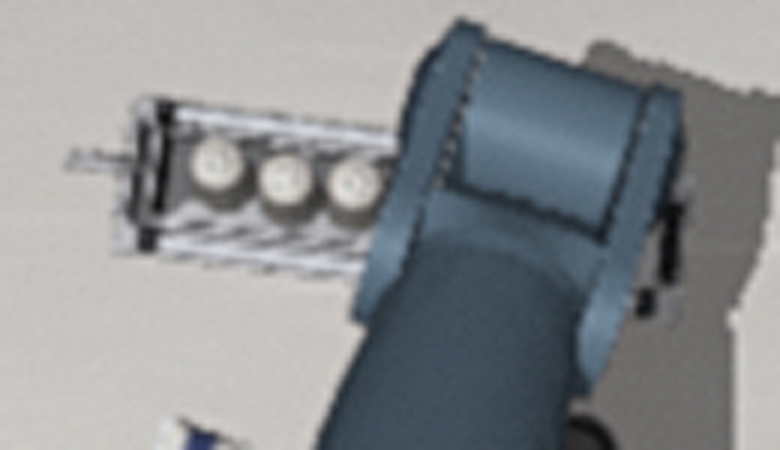

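```bash
python3 -m creep '{"gripper":[0,0,0,0,0],"linear":[[0.001,0,0],[0.002,0,0],[0.003,0,0],[0.004,0,0],[0.005,0,0]],"rotation":[[0,0,0],[0,0,0],[0,0,0],[0,0,0],[0,0,0]]}'
python3 -m creep '{"gripper":[0,0,0,0,0],"linear":[[0.0005,0,0],[0.001,0,0],[0.0015,0,0],[0.002,0,0],[0.0025,0,0]],"rotation":[[0,0,0],[0,0,0],[0,0,0],[0,0,0],[0,0,0]]}'
python3 -c "
from h import *
plan([519,-51,50],82.3)"
```

```text
clock: 20.2
ee_pos: [516.8, -56.7, 51.2]
ee_rot: [3.141, 0.002, 1.435]
contact_force: [-1.9, -6.3, 2.9]
grip_width: -0.0
clock: 20.7
ee_pos: [517.1, -54.2, 51.2]
ee_rot: [3.141, 0.002, 1.435]
contact_force: [-2.1, -7.3, 2.3]
grip_width: -0.2
t 20.7 pos [517.1 -54.2  51.2] rot [1.7994e+02 1.0000e-01 8.2230e+01] F [-2.1 -7.3  2.3] grip -0.2
linear m [0.0034 0.0014 0.0012] rot deg [ 0.06  0.1  -0.07]
```

```bash
python3 -m creep '{"gripper":[0,0,0,0,0],"linear":[[0.0005,0,0],[0.001,0,0],[0.0015,0,0],[0.002,0,0],[0.002,0,0]],"rotation":[[0,0,0],[0,0,0],[0,0,0],[0,0,0],[0,0,0]]}'
python3 -c "
from h import *
i,d=capture('top');cv2.imwrite('pics/t13.png',cv2.resize(i[170:210,200:270],None,fx=10,fy=10,interpolation=cv2.INTER_CUBIC));plan([519,-51,50],82.3)"
```

```text
clock: 21.2
ee_pos: [517.4, -52.1, 51.2]
ee_rot: [3.141, 0.002, 1.435]
contact_force: [-1.3, -6.8, 3.4]
grip_width: -0.0
t 21.25 pos [517.4 -52.1  51.2] rot [1.7994e+02 9.0000e-02 8.2230e+01] F [-0.9 -6.7  1.9] grip 0.2
linear m [0.0013 0.0014 0.0012] rot deg [ 0.06  0.09 -0.07]
```

View pics/t13.png

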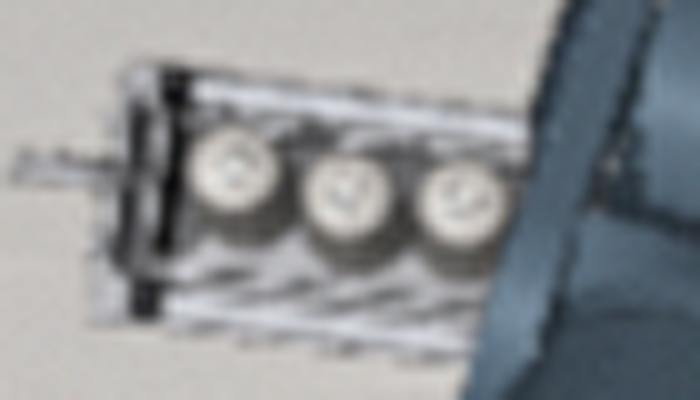

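```bash
python3 -m creep '{"gripper":[0,0,0,0,0],"linear":[[0.0004,0,0],[0.0008,0,0],[0.0012,0,0],[0.0016,0,0],[0.002,0,0]],"rotation":[[0,0,0],[0,0,0],[0,0,0],[0,0,0],[0,0,0]]}'
python3 -m creep '{"gripper":[0,0,0,0,0],"linear":[[0.0004,0,0],[0.0008,0,0],[0.0012,0,0],[0.0015,0,0],[0.0015,0,0]],"rotation":[[0,0,0],[0,0,0],[0,0,0],[0,0,0],[0,0,0]]}'
```

```text
clock: 21.75
ee_pos: [517.7, -50.2, 51.2]
ee_rot: [3.141, 0.002, 1.435]
contact_force: [-1.6, -6.8, 2.4]
grip_width: -0.1
clock: 22.25
ee_pos: [517.9, -48.7, 51.2]
ee_rot: [3.141, 0.002, 1.435]
contact_force: [-0.6, -6.6, 2.0]
grip_width: 0.0
```

```bash
python3 -m creep '{"gripper":[0,0,0,0,0],"linear":[[0.0004,0,0],[0.0008,0,0],[0.0012,0,0],[0.0015,0,0],[0.0015,0,0]],"rotation":[[0,0,0],[0,0,0],[0,0,0],[0,0,0],[0,0,0]]}'
python3 -m creep '{"gripper":[0,0,0,0,0],"linear":[[0.0004,0,0],[0.0008,0,0],[0.0012,0,0],[0.0015,0,0],[0.0015,0,0]],"rotation":[[0,0,0],[0,0,0],[0,0,0],[0,0,0],[0,0,0]]}'
```

```text
clock: 22.75
ee_pos: [518.0, -47.5, 51.2]
ee_rot: [3.141, 0.002, 1.435]
contact_force: [-0.6, -8.2, 2.6]
grip_width: 0.4
clock: 23.25
ee_pos: [518.1, -46.9, 51.2]
ee_rot: [3.141, 0.004, 1.436]
contact_force: [-2.9, -11.7, 3.8]
grip_width: -0.2
```

```bash
python3 -m creep '{"gripper":[0,0,0,0,0],"linear":[[0.0003,0,0],[0.0006,0,0],[0.0008,0,0],[0.0008,0,0],[0.0008,0,0]],"rotation":[[0,0,0],[0,0,0],[0,0,0],[0,0,0],[0,0,0]]}'
python3 -c "
from h import *
i,d=capture('top');cv2.imwrite('pics/t14.png',cv2.resize(i[170:210,200:270],None,fx=10,fy=10,interpolation=cv2.INTER_CUBIC));plan([519,-51,50],82.3)"
```

```text
clock: 23.75
ee_pos: [518.2, -46.6, 51.3]
ee_rot: [3.141, 0.005, 1.436]
contact_force: [-4.3, -14.3, 2.0]
grip_width: 0.3
t 23.8 pos [518.2 -46.6  51.3] rot [179.96   0.28  82.26] F [ -2.8 -14.4   2.7] grip 0.0
linear m [-0.0042  0.0014  0.0013] rot deg [ 0.04  0.28 -0.04]
```

View pics/t14.png

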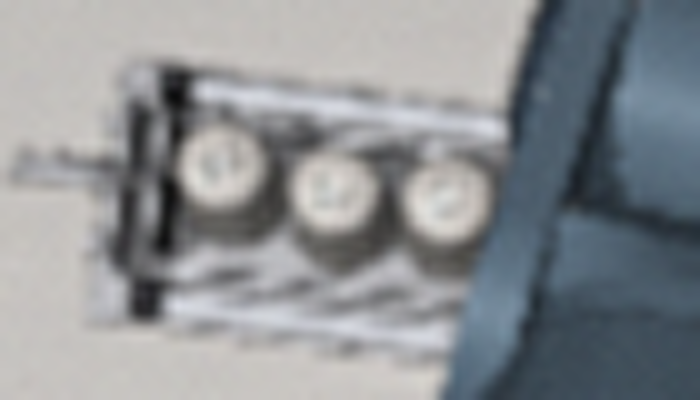

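```bash
python3 -m creep '{"gripper":[0,0,0,0,0],"linear":[[0.0003,0,0],[0.0006,0,0],[0.0006,0,0],[0.0006,0,0],[0.0006,0,0]],"rotation":[[0,0,0],[0,0,0],[0,0,0],[0,0,0],[0,0,0]]}'
python3 -m creep '{"gripper":[0,0,0,0,0],"linear":[[-0.001,0,0],[-0.003,0,0],[-0.006,0,0],[-0.012,0,0],[-0.025,0,0]],"rotation":[[0,0,0],[0,0,0],[0,0,0],[0,0,0],[0,0,0]]}'
python3 -m creep '{"gripper":[0,0,0,0,0],"linear":[[-0.01,0,0],[-0.02,0,-0.03],[-0.04,0,-0.07],[-0.07,0,-0.11],[-0.1,0,-0.15]],"rotation":[[0,0,0],[0,0,0],[0,0,0],[0,0,0],[0,0,0]]}'
python3 -m creep '{"gripper":[0,0,0,0,0],"linear":[[0,0,-0.01],[0,0,-0.02],[0,0,-0.02],[0,0,-0.02],[0,0,-0.02]],"rotation":[[0,0,0],[0,0,0],[0,0,0],[0,0,0],[0,0,0]]}'
python3 - <<'E'
from h import *
for c in("top","wrist"):
    i,d=capture(c);P=cloud(c,d);np.save(c+"F.npy",P)
    cv2.imwrite(f"pics/{c}F.png",i if c=="wrist" else cv2.resize(i[165:225,195:315],None,fx=6,fy=6,interpolation=cv2.INTER_CUBIC))
    th=np.radians(82.3);ey=np.array([np.cos(th),np.sin(th)]);ex=np.array([ey[1],-ey[0]])
    O=np.array([521.3,-15]);X=(P[...,:2]-O)@ex;Y=(P[...,:2]-O)@ey
    m=(P[...,2]>74)&(P[...,2]<112)&(Y>-90)&(Y<160)&(abs(X)<30)
    n,l,st,ce=cv2.connectedComponentsWithStats(m.astype(np.uint8))
    for k in range(1,n):
        if st[k][4]>15:print(c,st[k],X[l==k].mean().round(1),Y[l==k].mean().round(1),P[l==k][:,2].max().round(1))
plan([519,-51,50],82.3)
E
```

```text
clock: 24.3
ee_pos: [518.2, -46.4, 51.3]
ee_rot: [3.141, 0.006, 1.436]
contact_force: [-2.9, -16.1, 2.4]
grip_width: -0.3
clock: 24.8
ee_pos: [514.3, -67.9, 50.4]
ee_rot: [-3.141, -0.001, 1.436]
contact_force: [0.5, -0.1, 1.0]
grip_width: -0.1
clock: 25.3
ee_pos: [500.5, -168.5, 202.2]
ee_rot: [-3.142, -0.0, 1.435]
contact_force: [0.2, -1.2, -0.3]
grip_width: -0.1
clock: 25.8
ee_pos: [500.4, -166.1, 218.7]
ee_rot: [-3.138, -0.001, 1.436]
contact_force: [0.5, 0.1, 0.6]
grip_width: 0.4
top [218 182  10  10  66] 0.5 133.3 90.1
top [229 185   9   9  62] -2.6 95.2 89.8
top [241 186   9   9  66] -1.1 56.2 90.0
top [262 190   6   6  33] -3.5 -10.9 108.1
wrist [245   0  25  13 266] 0.7 -19.3 105.3
t 25.9 pos [ 500.6 -166.4  219.2] rot [-1.7986e+02 -6.0000e-02  8.2260e+01] F [-0.   0.  -0.1] grip 0.2
linear m [0.1167 0.0031 0.1693] rot deg [-0.14 -0.06 -0.04]
```

View pics/wristF.png

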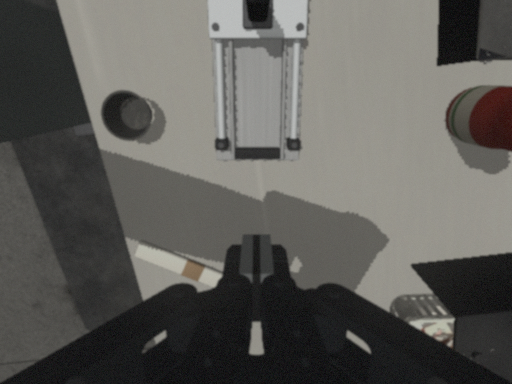

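View pics/topF.png

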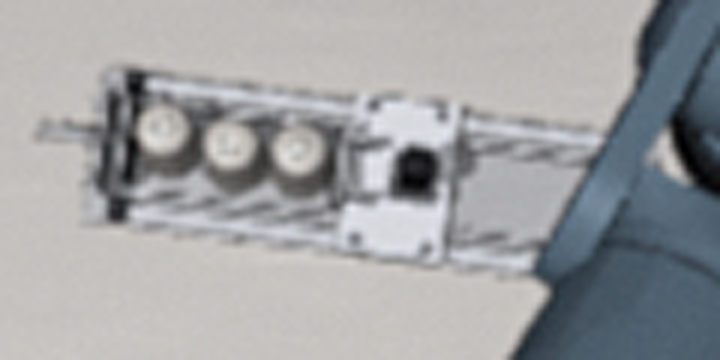

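```bash
python3 -c "
from h import *
print(bot.job_done()); print(telemetry.state()['clock'])"
```

```text
the job is handed in; nothing more can be done
None
the job is handed in; nothing more can be done
```

The job is handed in at about 26 s of the 59 s. The tool reports no verdict, so this rests on my own checks.

**What I did**
1. I pushed the retainer back about 58 mm with closed fingers. It hit its stop firmly, with the force rising to about 22 N while it no longer moved.
2. I gripped the white shaker and left the two orange look-alikes alone. The first grip was too high, so I regripped about 9 mm lower. I then set the shaker down in the channel behind b and let go. Afterwards the wrist camera showed it standing centred in the channel.
3. I pushed the retainer's handle from behind. The sliding force was about 6.8 N, and I stopped at about 16 N, which puts roughly 9 to 10 N on the row. I then backed straight off, so nothing pulled on the handle.

**Last checks**
- **Row:** the top view shows three upright shakers, 38 to 39 mm apart and touching, with a against the end pad. Sideways they vary by about 3 mm, which is inside the limit.
- **Retainer:** the pad position worked out from the last finger contact agrees with the rear face of shaker c. The last wrist force reading was about zero and the arm was clear.
- **Not measured:** I did not check the retainer's remaining pressure on the row after letting go. I only infer that it held.
- **Disagreement:** the top and wrist cameras placed the handle about 8 mm apart along the channel and 4 mm apart across it. The wrist camera saw it only partly, at the edge of the picture.

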